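# Build the cooler onto the processor of a repaired board

## Robot

A 6-joint arm with a two-finger parallel gripper is mounted at the origin on the work surface. World frame = base frame: x ahead of the robot, y to its left, z up, the work surface at z = 0. Lengths are in m, angles in degrees, forces in N, time in s.
With the tool pointing down it reaches from about 0.35 to 0.875 m from the base axis. Payload 4.2 kg.
Tool frame: the origin (TCP) lies at the very end of the fingers, on their centre line; the grasp point (between the pads) lies 19 mm behind it; z points along the fingers, y is the line along which they close (so a half turn about z gives the same grasp; the last joint's range is limited). The gripper opens to 87 mm and grips with 3 to 60 N. Pads are 19 mm wide; open, the fingers measure 117 mm over their backs; the gripper's body (75 mm by 190 mm) begins 51 mm behind the grasp point.
Start: joints at [80.821, 22.042, 0.453, 0, -68.411, -14.817], TCP at [0.254, 0.571, 0.197] pointing down, gripper open.
Joint ranges: [-179.83, 179.83], [-69.29, 118.12], [-61.27, 80.66], [-181.25, 117.63], [-171.15, -9.14], [-177.46, 177.46]. Speed limits (degrees/s): [159.86, 159.86, 180, 180, 180, 180].

## Interface

Orientations are given as a 3x3 rotation matrix whose columns are the frame's x, y, z axes.
In Python, from station import sense, cams, r gives the robot as it stands. The module is installed in compiled form; this text tells all that it offers.
- The arm moves only by the tool step_arm, never from a script. Its argument "targets" is text: rows parted by semicolons, each of 4 numbers parted by spaces: the shift along the tool's x, y, z in cm, then the turn about the tool's z in degrees. In form: x y z turn; .... A call has 1 to 12 rows; each row shifts and turns the commanded pose from where the row before left it, along the tool's axes as they then stand; what a row does not reach is not made up. A row lasts 1/12 s, in which the tool goes at most 41.7 mm and 7.16 degrees, less where a joint would pass 70% of its speed; a pose out of reach is approached as far as the arm can. A call with a gripper value outside its range is refused whole. "claw" is the finger opening in cm, from 0 to 8.7, set as the call begins (left out, the last holds). The fingers move at their own pace and stop on an object; the grip force is fixed at half the most. Time passes only in rows, so rows that do not move let the fingers close. It gives the time, the measured TCP pose, the force, the opening and the grip force at its end, in the units of the state.
- sense(): the state, without advancing time (a new reading comes with each control period).
- cams.capture(name): name is "scene" or "top"; returns a dict with "frame" (384x512x3 uint8, blue, green, red), "vertical_fov" (degrees; the focal length in pixels is half the picture's height over the tangent of half this angle, whatever the lens; pixels are square), "cx", "cy" (the principal point, pixels), "eye" and "rotation" of the camera in the world. Camera axes: x right, y down, z forward; pixel columns grow to the right and rows downward; lengths in m; the calibration is good to about 2 mm. A picture is of the moment at which its call begins. There is no depth.
- r.finish_job(): hands the job in; it is judged then, once.
The state is a dict: "time_s": time; "joints": joint angles; "joint_velocities": joint speeds; "effort": joint torques, N m; "tcp_pos": TCP position; "ee_rot": TCP orientation; "wrist_force": force on the tool from outside, world axes, zero at the start; "moment": the same for the moment, N m; "gripper_width": opening from 0.0 (shut) to 1.0 (fully open); "gripper_force": force on a finger pad.
Only numpy, scipy, OpenCV 4.12 (cv2) and the standard library are available. Lean on these libraries where they do the work, as an engineer would, in place of code of your own. Each camera call takes 0.05 s, during which the arm holds its last target. There are 200 camera calls.

## Task

Build up the cooler on the processor of the green board held in the board holder: copper heat spreader first, then the finned heatsink, then the black fan, and the yellow finger guard on top. Set each part down gently without dropping it, flat, centred on the one below and square to the board, in that order, and let go of it before fetching the next. Leave the multimeter, solder reel, phone and screwdriver where they are.

Things in the scene. Friction and masses are not known exactly. Their poses are not given: they have to be found in the camera images.
- board: green board 120 (x) x 96 mm in a holder fixed to the bench, 160 mm long with clamp screw. Origin on the bench below the processor's centre; z up. Board top at z 26 mm; the processor in its middle, a silver lid 40 mm square on a black socket, has its flat top at z 32 mm. Black jaws at |x| over 57 mm reach z 32. Taller parts (to z 38) only near the corners: |x| over 27 and |y| over 34 mm
- spreader: copper heat spreader: solid square plate 60 x 60 mm, 10 mm thick, 0.32 kg, lying flat. Origin at the centre of its underside, z up, x and y parallel to its sides. Grip it across two opposite sides
- heatsink: bare aluminium heatsink 60 x 60 mm, 30 mm high, with ten upright fins running along its x, fins up, about 0.15 kg. Origin at the centre of its underside, z up. Grip it across two opposite sides; it may sit either way round or a quarter turn on
- fan: black square cooling fan 60 x 60 mm, 25 mm high, seven dark blades and a blue disc on the hub, lying flat, about 0.08 kg. Origin at the centre of its underside, z up, x and y parallel to its sides. Grip it across two opposite sides
- guard: yellow moulded finger guard for the fan: square frame 60 x 60 mm, 10 mm thick, with round rings and a diagonal cross, lying flat, about 0.03 kg. Origin at the centre of its underside, z up, x and y parallel to its sides. Grip it across two opposite sides
- multimeter: bystander: red multimeter with a black face, 150 mm along x, 76 mm along y, 43 mm high, lying flat. Origin at the centre of its underside
- reel: bystander: reel of solder standing on its flange, black flanges of 54 mm diameter, 42 mm high. Origin at the centre of its underside
- phone: bystander: white phone with a cracked black screen, 67 mm along x, 138 mm along y, 8 mm thick, lying flat. Origin at the centre of its underside
- screwdriver: bystander: screwdriver with a red handle and steel blade, 170 mm long, lying along its x, handle towards -x, under 35 mm high
Things that resemble listed ones, but are neither listed nor needed, are in the scene too. Several things look just like the spreader: the one meant starts nearest to the robot's base.

How it is judged:
By the outcome, as a careful person would: the job done as asked, in the order asked, and still so for the second after the job is handed in, with the robot touching nothing.
It also fails if it takes over 120 s, if anything falls off the work surface, if the arm or the gripper's body presses on something with over 40 N, if the wrist force passes 120 N, or if a joint passes its speed limit or range.

## Working session

There is one attempt and no reset: what is moved stays moved. The work goes in short steps, Python scripts to look and compute and a tool call to move; the robot and the scene stay as the last step left them, time stands still between calls to the robot, and variables do not carry over. Pictures are saved under pics/ and viewed, at most 14 in all, crops included, and the job is handed in when it is done.

Besides the shell and the picture viewer there is one more tool, called after "Call:" as a command line: name --argument value ..., lists and objects as JSON in quotes. step_arm: Moves the arm, as the interface text tells. Its arguments: {"type":"object","properties":{"targets":{"type":"string"},"claw":{"type":"number"}},"required":["targets"]}

```bash
mkdir -p pics; cat > h.py <<'E'
import numpy as np, cv2
from station import sense, cams, r
def cap(n,fn=None):
    c=cams.capture(n)
    if fn: cv2.imwrite('pics/'+fn,c['frame'])
    return c
def ray(c,u,v):
    H=c['frame'].shape[0]; f=H/2/np.tan(np.radians(c['vertical_fov'])/2)
    d=np.array([(u-c['cx'])/f,(v-c['cy'])/f,1.]); return np.array(c['eye']),np.array(c['rotation'])@d
def onz(c,u,v,z):
    e,d=ray(c,u,v); return e+d*(z-e[2])/d[2]
def proj(c,p):
    H=c['frame'].shape[0]; f=H/2/np.tan(np.radians(c['vertical_fov'])/2)
    q=np.array(c['rotation']).T@(np.array(p)-np.array(c['eye'])); return f*q[0]/q[2]+c['cx'],f*q[1]/q[2]+c['cy']
E
python3 - <<'E'
from h import *
for n in('scene','top'):
    c=cap(n,n+'0.png'); print(n,c['vertical_fov'],c['cx'],c['cy'],c['eye'],np.round(c['rotation'],3).tolist())
    cv2.imwrite('pics/%s0b.png'%n,cv2.resize(c['frame'],(800,600),interpolation=cv2.INTER_CUBIC))
print(sense())
E
```

```text
scene 57.37974187228089 249.95343570493648 190.7956042284674 [1.13332198 0.4953452  0.86796127] [[-0.624, 0.604, -0.496], [0.781, 0.486, -0.392], [0.005, -0.632, -0.775]]
top 44.48479108685989 258.78759167454626 198.8241177766171 [0.3600726  0.07034486 1.34124508] [[-0.013, -0.984, 0.178], [-1.0, 0.013, 0.0], [-0.003, -0.178, -0.984]]
{'time_s': 0.1, 'joints': array([ 8.08223714e+01,  2.20858375e+01,  3.86157182e-01, -2.51805436e-02,
       -6.84129218e+01, -1.48159995e+01]), 'joint_velocities': array([ 0.11183461, -0.13120999,  0.22268226,  0.08626838,  0.03309914,
       -0.13186276]), 'effort': array([-6.12999957e-04, -3.91687489e+01,  1.87936360e+01,  4.23196346e+00,
        1.34963938e-02, -7.75862190e-05]), 'tcp_pos': array([0.25389694, 0.57043745, 0.19616496]), 'ee_rot': array([[ 9.13524799e-01, -4.06782409e-01, -7.16874242e-04],
       [-4.06783027e-01, -9.13522881e-01, -1.87490565e-03],
       [ 1.07797615e-04,  2.00438508e-03, -9.99997985e-01]]), 'wrist_force': array([0.36293807, 0.59313457, 0.0927776 ]), 'moment': array([-0.01213937,  0.05030467, -0.01292023]), 'gripper_force': 0.0, 'gripper_width': 0.9974582944881507}
```

View pics/scene0b.png

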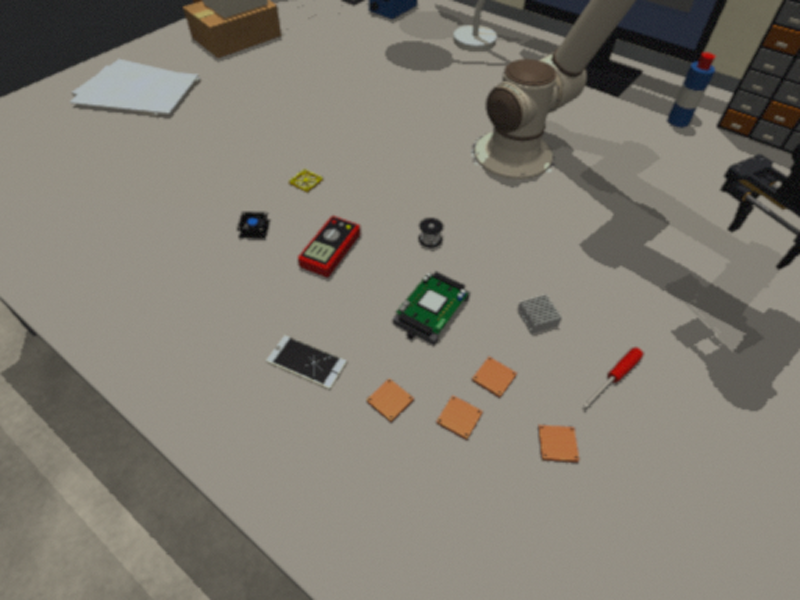

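View pics/top0b.png

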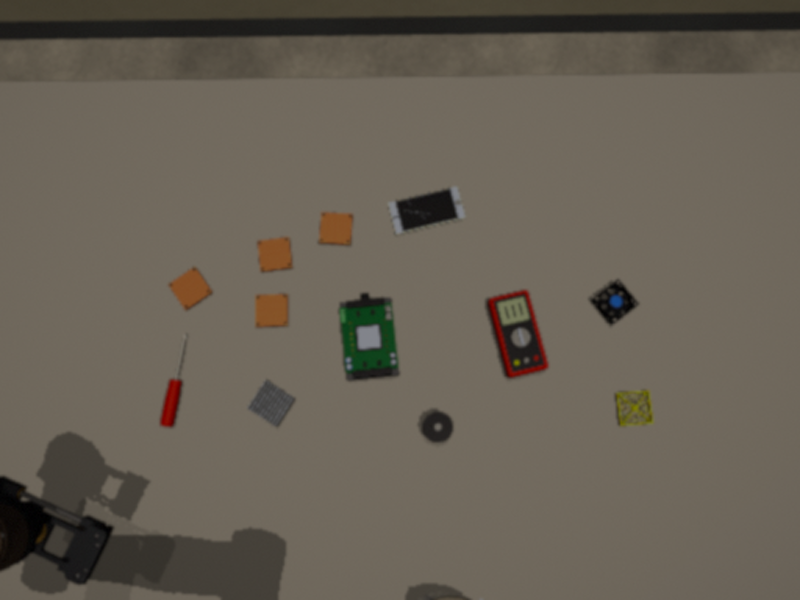

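The pictures show the board at (368,337) in the top view and four copper plates at (190,288), (275,254), (271,311) and (336,229). The heatsink is at (271,403), the fan at (614,301) and the guard at (634,408). I'll measure all of these in both views.

```bash
cat >> h.py <<'E'
S=4
def mask(c,kind):
    im=cv2.resize(c['frame'],None,fx=S,fy=S,interpolation=cv2.INTER_CUBIC)
    hsv=cv2.cvtColor(im,cv2.COLOR_BGR2HSV); h,s,v=[hsv[...,i].astype(int) for i in range(3)]
    return {'copper':(h>4)&(h<18)&(s>120)&(v>60),'green':(h>45)&(h<80)&(s>120),'yellow':(h>22)&(h<35)&(s>95),
     'blue':(h>100)&(h<125)&(s>120)&(v>60),'dark':v<60,'bright':(v>150)&(s<70),'gray':(s<32)}[kind].astype(np.uint8)
def rects(c,kind,h,lo,hi,close=0,roi=None,mid=None):
    "contours; returns centre (pixel), world centre at height mid, size mm, angle deg (mod 90)"
    m=mask(c,kind); out=[]
    if close: m=cv2.morphologyEx(m,cv2.MORPH_CLOSE,np.ones((close,close)))
    for k in cv2.findContours(m,cv2.RETR_EXTERNAL,cv2.CHAIN_APPROX_NONE)[0]:
        k=cv2.convexHull(k); a=cv2.contourArea(k)/S/S
        if not lo<a<hi: continue
        M=cv2.moments(k); u,v=[(M[q]/M['m00']+.5)/S-.5 for q in('m10','m01')]
        if roi and np.hypot(u-roi[0],v-roi[1])>roi[2]: continue
        P=np.array([onz(c,(x+.5)/S-.5,(y+.5)/S-.5,h)[:2]*1000 for x,y in k[:,0]],np.float32)
        (x,y),(w,d),ang=cv2.minAreaRect(P)
        out.append(dict(px=(round(u,1),round(v,1)),c=np.round(onz(c,u,v,h/2 if mid is None else mid)*1000,1)[:2],rc=(round(x,1),round(y,1)),wd=(round(w,1),round(d,1)),ang=round((ang+45)%90-45,1)))
    return out
E
python3 - <<'E'
from h import *
T=cap('top');C=cap('scene')
for c,n in((T,'top'),(C,'scene')):
    print(n)
    for k,h,lo,hi,cl,roi,mid in (('copper',.01,100,2500,0,None,None),('yellow',.01,100,1500,25,None,None),('green',.026,300,5000,25,None,.026),('bright',.032,60,1500,0,(235,215,25) if n=='top' else (277,192,25),.032),
       ('blue',.025,20,400,0,None,.025),('dark',.025,100,2500,25,(393,193,15) if n=='top' else (162,144,15),None),('gray',.03,200,2500,25,(174,258,15) if n=='top' else (346,201,15),None)):
        for o in rects(c,k,h,lo,hi,cl,roi,mid): print(k,o)
E
```

```text
top
copper {'px': (173.4, 198.3), 'c': array([606.5, 318.2]), 'rc': (605.8, 317.1), 'wd': (59.9, 59.3), 'ang': 1.4}
copper {'px': (121.5, 184.2), 'c': array([650.2, 470.1]), 'rc': (649.3, 468.7), 'wd': (61.1, 59.6), 'ang': 34.8}
copper {'px': (175.5, 162.5), 'c': array([713.4, 314.1]), 'rc': (712.1, 313.3), 'wd': (60.7, 59.9), 'ang': 6.9}
copper {'px': (214.6, 145.9), 'c': array([762.2, 199.6]), 'rc': (761.0, 199.3), 'wd': (59.5, 60.6), 'ang': -4.1}
yellow {'px': (16.0, 334.1), 'c': array([231.9, 744.2]), 'rc': (244.3, 740.4), 'wd': (113.8, 64.8), 'ang': 32.7}
yellow {'px': (405.7, 260.8), 'c': array([ 418.5, -341.4]), 'rc': (418.4, -339.8), 'wd': (62.3, 64.4), 'ang': 3.8}
green {'px': (235.3, 216.2), 'c': array([548.7, 137.9]), 'rc': (550.5, 137.6), 'wd': (119.6, 91.5), 'ang': 5.4}
blue {'px': (394.0, 192.3), 'c': array([ 611.9, -315.1]), 'rc': (612.1, -315.1), 'wd': (23.5, 24.2), 'ang': -3.6}
dark {'px': (392.5, 193.1), 'c': array([ 612.2, -314.2]), 'rc': (610.4, -311.0), 'wd': (60.4, 67.4), 'ang': 36.0}
gray {'px': (172.8, 257.7), 'c': array([435.2, 314.5]), 'rc': (434.5, 311.7), 
[... 590 characters left out ...]
06.5), 'ang': -29.5}
yellow {'px': (195.3, 115.1), 'c': array([ 420.1, -338.8]), 'rc': (423.7, -334.7), 'wd': (67.9, 67.9), 'ang': 5.0}
green {'px': (276.7, 194.3), 'c': array([554.4, 142.6]), 'rc': (551.6, 140.5), 'wd': (121.3, 93.2), 'ang': 4.0}
bright {'px': (276.5, 192.0), 'c': array([551.6, 139.6]), 'rc': (551.2, 139.3), 'wd': (38.0, 37.8), 'ang': 5.6}
blue {'px': (161.3, 141.4), 'c': array([ 614.7, -311.1]), 'rc': (615.2, -311.2), 'wd': (26.9, 26.5), 'ang': 25.6}
blue {'px': (449.0, 43.4), 'c': array([-700.6,  241.4]), 'rc': (-698.3, 240.4), 'wd': (71.8, 65.9), 'ang': -2.8}
dark {'px': (161.8, 144.1), 'c': array([ 615.4, -310.7]), 'rc': (622.1, -299.6), 'wd': (82.0, 65.4), 'ang': 37.4}
```

The copper plate nearest the base is at (607, 319) mm, 685 mm away; the others are all over 775 mm. Next I'll measure the lid in the top view and write a planning helper.

```bash
cat >> h.py <<'E'
def plan(x,y,z,yaw):
    "mm, deg (heading of tool x, world). Prints turn first, then shift in turned tool axes, cm"
    s=sense(); p=s['tcp_pos']*1000; R=s['ee_rot']; h=np.degrees(np.arctan2(R[1,0],R[0,0]))
    a=np.radians(yaw); d=np.array([x,y])-p[:2]
    print('t',round(s['time_s'],2),'pos',np.round(p,1),'heading',round(h,2),'tilt',np.round(R[:2,2],4),'F',np.round(s['wrist_force'],1),'w',round(s['gripper_width']*87,1),'gf',round(s['gripper_force'],1))
    print('turn',round((h-yaw+180)%360-180,2),'then shift cm', np.round([d@[np.cos(a),np.sin(a)]/10, d@[np.sin(a),-np.cos(a)]/10,(p[2]-z)/10],2))
E
python3 - <<'E'
from h import *
T=cap('top')
im=T['frame']; print(im[205:228,236].tolist())
m=mask(T,'bright')
hsv=cv2.cvtColor(cv2.resize(im,None,fx=S,fy=S,interpolation=cv2.INTER_CUBIC),cv2.COLOR_BGR2HSV)
for th in(95,105,120):
  m=((hsv[...,2]>th)&(hsv[...,1]<90)).astype(np.uint8)
  import h as H; H.mask=lambda c,k:m
  print(rects(T,'x',.032,100,400,0,(235,215,20),.032))
plan(606.8,319.4,60,1.4)
E
```

```text
[[27, 66, 16], [25, 63, 14], [36, 59, 32], [72, 74, 68], [115, 111, 109], [135, 128, 127], [139, 132, 130], [139, 132, 130], [139, 132, 130], [139, 132, 129], [139, 132, 130], [139, 132, 130], [139, 132, 130], [139, 132, 129], [139, 131, 129], [139, 132, 130], [133, 126, 123], [106, 101, 100], [65, 68, 62], [35, 59, 30], [27, 64, 15], [27, 67, 15], [28, 67, 15]]
[]
[]
[{'px': (235.5, 215.4), 'c': array([550.4, 137.1]), 'rc': (550.4, 137.2), 'wd': (37.0, 37.1), 'ang': 5.7}]
t 0.25 pos [254.  570.7 196.7] heading -24.0 tilt [-0.0003 -0.0009] F [ 0.6 -1.  -0.2] w 86.7 gf 0.0
turn -25.4 then shift cm [34.65 25.99 13.67]
```

Call:
step_arm --targets "0 0 0 -6.35; 0 0 0 -6.35; 0 0 0 -6.35; 0 0 0 -6.35; 0 0 0 0" --claw 8.7

```text
time_s: 0.67
tcp_pos: [0.2541, 0.5709, 0.197]
ee_rot: [[1.0, 0.026, -0.0], [0.026, -1.0, -0.0], [-0.0, 0.0, -1.0]]
wrist_force: [0.7, -0.6, -0.7]
gripper_width: 0.999
gripper_force: 0.0
```

Call:
step_arm --targets "2.88 2.16 1 0; 2.88 2.16 1 0; 2.88 2.16 1 0; 2.88 2.16 1 0; 2.88 2.16 1 0; 2.88 2.16 1 0; 2.88 2.16 1 0; 2.88 2.16 1 0; 2.88 2.16 1 0; 2.88 2.16 1 0; 2.88 2.16 1 0; 2.88 2.16 1 0"

```text
time_s: 1.67
tcp_pos: [0.6072, 0.3191, 0.0766]
ee_rot: [[1.0, 0.021, -0.0], [0.021, -1.0, -0.0], [-0.0, 0.0, -1.0]]
wrist_force: [-0.2, 0.8, 0.4]
gripper_width: 1.0
gripper_force: 0.0
```

Call:
step_arm --targets "0 0 0 0; 0 0 0 0; 0 0 0 0; 0 0 0 0"

```text
time_s: 2.0
tcp_pos: [0.6054, 0.3213, 0.0777]
ee_rot: [[1.0, 0.025, 0.001], [0.025, -1.0, 0.001], [0.001, -0.0, -1.0]]
wrist_force: [-1.0, 0.3, -0.4]
gripper_width: 1.002
gripper_force: 0.0
```

```bash
python3 -c "
from h import *
plan(606.8,319.4,4,1.4)"
```

```text
t 2.0 pos [605.4 321.3  77.7] heading 1.42 tilt [0.0005 0.0005] F [-1.   0.3 -0.4] w 87.1 gf 0.0
turn 0.02 then shift cm [0.13 0.19 7.37]
```

Call:
step_arm --targets "0.1 0.1 2 0; 0 0 2 0; 0 0 2 0; 0 0 1 0; 0 0 0.3 0; 0 0 0 0; 0 0 0 0"

```text
time_s: 2.58
tcp_pos: [0.6075, 0.3204, 0.0055]
ee_rot: [[1.0, 0.026, 0.002], [0.026, -1.0, 0.001], [0.002, -0.001, -1.0]]
wrist_force: [0.7, 0.1, 0.2]
gripper_width: 1.002
gripper_force: 0.0
```

Call:
step_arm --targets "0 0 0 0; 0 0 0 0; 0 0 0 0; 0 0 0 0; 0 0 0 0; 0 0 0 0; 0 0 0 0; 0 0 0 0; 0 0 0 0" --claw 5

```text
time_s: 3.33
tcp_pos: [0.607, 0.3193, 0.0041]
ee_rot: [[1.0, 0.024, -0.0], [0.024, -1.0, -0.0], [-0.0, 0.0, -1.0]]
wrist_force: [0.7, 0.6, 0.2]
gripper_width: 0.583
gripper_force: 0.0
```

```bash
python3 - <<'E'
from h import *
plan(606.8,319.4,4,1.4)
T=cap('top');C=cap('scene')
a=cv2.resize(T['frame'][150:250,110:240],(520,400),interpolation=cv2.INTER_CUBIC)
b=cv2.resize(C['frame'][190:310,240:396],(520,400),interpolation=cv2.INTER_CUBIC)
cv2.imwrite('pics/g1.png',cv2.resize(np.vstack([a,b]),(390,600)))
E
```

```text
t 3.33 pos [607.  319.3   4.1] heading 1.4 tilt [-0.0001 -0.0001] F [0.7 0.6 0.2] w 50.7 gf 0.0
turn 0.0 then shift cm [-0.02 -0.01  0.01]
```

View pics/g1.png

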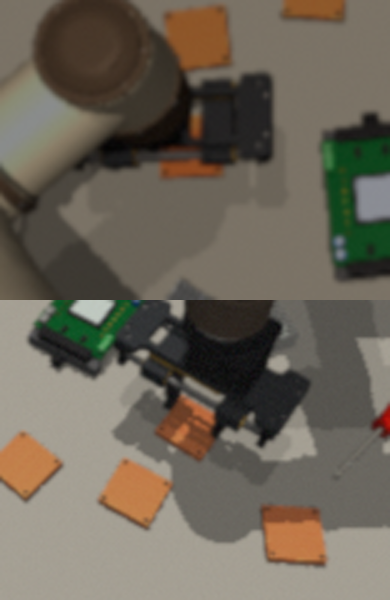

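The top crop shows the gripper over the plate. In the scene crop the left finger, at (170,395), touches the plate edge, but the right one, at (265,435), still looks clear of it. I'll wait for the closing to finish.

Call:
step_arm --targets "0 0 0 0; 0 0 0 0; 0 0 0 0; 0 0 0 0; 0 0 0 0; 0 0 0 0"

```text
time_s: 3.93
tcp_pos: [0.607, 0.3194, 0.0041]
ee_rot: [[1.0, 0.025, -0.0], [0.025, -1.0, -0.0], [-0.0, 0.0, -1.0]]
wrist_force: [-0.3, -0.8, 0.2]
gripper_width: 0.575
gripper_force: 0.0
```

```bash
python3 - <<'E'
from h import *
plan(606.8,319.4,4,1.4)
T=cap('top');C=cap('scene')
b=cv2.resize(C['frame'][215:285,270:370],(800,560),interpolation=cv2.INTER_CUBIC)
for z in (0,.01):
  for q in([606.8+30,319.4-30],[606.8+30,319.4+30],[606.8,319.4-30],[606.8,319.4+30]):
    u,v=proj(C,[q[0]/1000,q[1]/1000,z]); cv2.circle(b,(int((u-270+.5)*8),int((v-215+.5)*8)),4,(255,0,0) if z else (0,255,0),-1)
cv2.imwrite('pics/g2.png',b)
E
```

```text
t 3.93 pos [607.  319.4   4.1] heading 1.41 tilt [-0. -0.] F [-0.3 -0.8  0.2] w 50.0 gf 0.0
turn 0.01 then shift cm [-0.02 -0.    0.01]
```

View pics/g2.png

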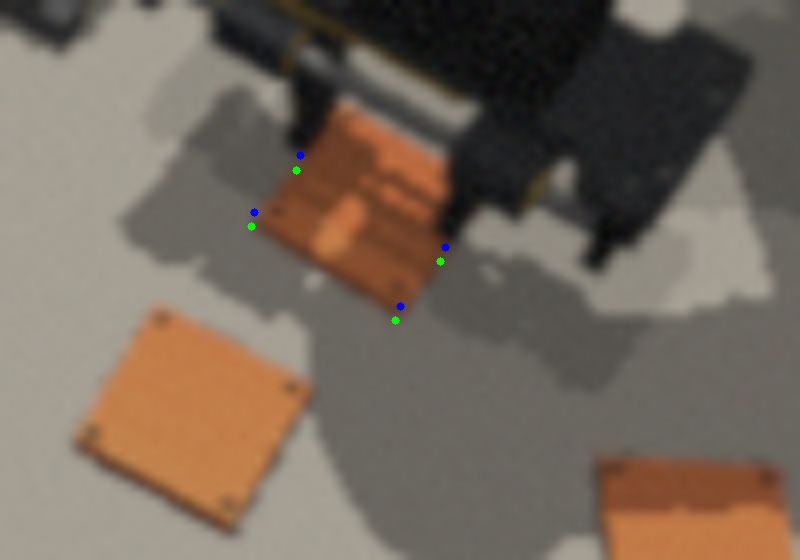

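The crop shows the finger tips at (305,135) and (455,220), beside the plate's two sides. The opening equals the commanded 50 mm with no grip force, so I'll close further and watch the force.

Call:
step_arm --targets "0 0 0 0; 0 0 0 0; 0 0 0 0; 0 0 0 0; 0 0 0 0; 0 0 0 0" --claw 3.5

```text
time_s: 4.53
tcp_pos: [0.607, 0.3194, 0.0041]
ee_rot: [[1.0, 0.024, -0.0], [0.024, -1.0, 0.0], [-0.0, -0.0, -1.0]]
wrist_force: [-0.3, -0.0, 0.4]
gripper_width: 0.405
gripper_force: 0.0
```

```bash
python3 - <<'E'
from h import *
plan(606.8,319.4,4,1.4)
C=cap('scene')
b=cv2.resize(C['frame'][215:285,270:370],(800,560),interpolation=cv2.INTER_CUBIC)
cv2.imwrite('pics/g3.png',b)
E
```

```text
t 4.53 pos [607.  319.4   4.1] heading 1.4 tilt [-0.  0.] F [-0.3 -0.   0.4] w 35.2 gf 0.0
turn 0.0 then shift cm [-0.02 -0.    0.01]
```

View pics/g3.png

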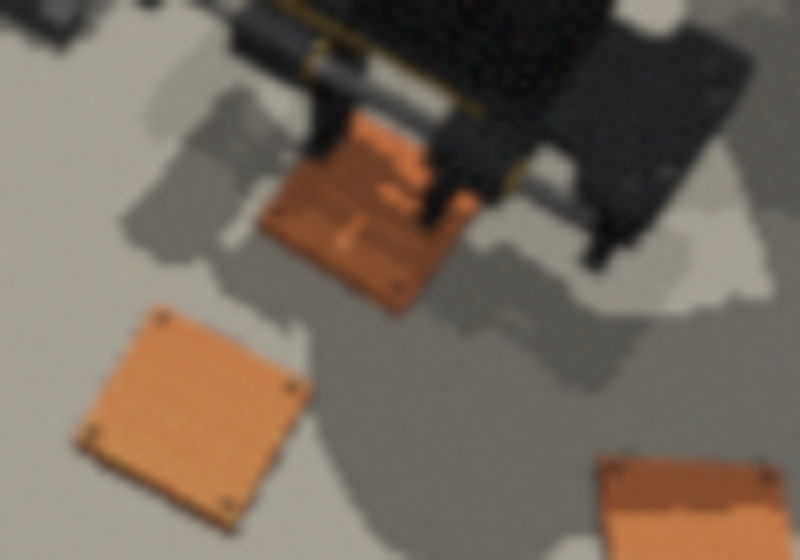

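The fingers have now closed to 35 mm with no force and lie over the plate (tips at (320,155) and (430,225)). They are therefore above it, even though the measured z is 4 mm. I'll work out the true tip height from the image.

```bash
python3 - <<'E'
from h import *
C=cap('scene')
for (a,b) in((320,158),(305,150),(430,228),(443,225)):
    u,v=270+a/8-.5,215+b/8-.5
    print([np.round(onz(C,u,v,z/1000)[:2]*1000,1).tolist() for z in (0,5,10,15,20,25,30)])
E
```

```text
[[597.0, 293.0], [600.1, 294.2], [603.2, 295.3], [606.3, 296.5], [609.4, 297.7], [612.5, 298.8], [615.6, 300.0]]
[[597.6, 286.9], [600.6, 288.1], [603.7, 289.3], [606.8, 290.5], [609.9, 291.7], [613.0, 292.9], [616.1, 294.1]]
[[597.2, 339.4], [600.3, 340.3], [603.4, 341.2], [606.5, 342.1], [609.6, 343.0], [612.7, 343.9], [615.8, 344.8]]
[[593.3, 342.3], [596.4, 343.2], [599.5, 344.1], [602.6, 345.0], [605.7, 345.9], [608.8, 346.8], [611.9, 347.6]]
```

Call:
step_arm --targets "0 0 0 0; 0 0 0 0; 0 0 0 0; 0 0 0 0; 0 0 0 0; 0 0 0 0; 0 0 0 0" --claw 8.7

```text
time_s: 5.22
tcp_pos: [0.607, 0.3194, 0.0041]
ee_rot: [[1.0, 0.024, 0.0], [0.024, -1.0, 0.0], [0.0, -0.0, -1.0]]
wrist_force: [-0.6, 0.7, -0.4]
gripper_width: 0.846
gripper_force: 0.0
```

Call:
step_arm --targets "0 0 0.2 0; 0 0 0 0"

```text
time_s: 5.38
tcp_pos: [0.6068, 0.3192, 0.0017]
ee_rot: [[1.0, 0.024, -0.001], [0.024, -1.0, -0.0], [-0.001, 0.0, -1.0]]
wrist_force: [0.1, 0.4, 0.4]
gripper_width: 0.967
gripper_force: 0.0
```

Call:
step_arm --targets "0 0 0.2 0; 0 0 0 0"

```text
time_s: 5.55
tcp_pos: [0.6068, 0.3192, -0.0003]
ee_rot: [[1.0, 0.024, -0.001], [0.024, -1.0, -0.0], [-0.001, 0.0, -1.0]]
wrist_force: [-0.4, 0.4, -0.1]
gripper_width: 0.991
gripper_force: 0.0
```

```bash
python3 - <<'E'
from h import *
plan(606.8,319.4,4,1.4)
C=cap('scene')
b=cv2.resize(C['frame'][215:285,270:370],(800,560),interpolation=cv2.INTER_CUBIC)
for y in(-43.5,43.5):
  for x in (-9.5,9.5):
    u,v=proj(C,[.607+x/1000,.3194+y/1000,0]); cv2.circle(b,(int((u-270+.5)*8),int((v-215+.5)*8)),4,(0,255,0),-1)
cv2.imwrite('pics/g4.png',b)
E
```

```text
t 5.55 pos [ 6.068e+02  3.192e+02 -3.000e-01] heading 1.4 tilt [-0.0007 -0.0004] F [-0.4  0.4 -0.1] w 86.2 gf 0.0
turn -0.0 then shift cm [ 0.   -0.02 -0.43]
```

View pics/g4.png

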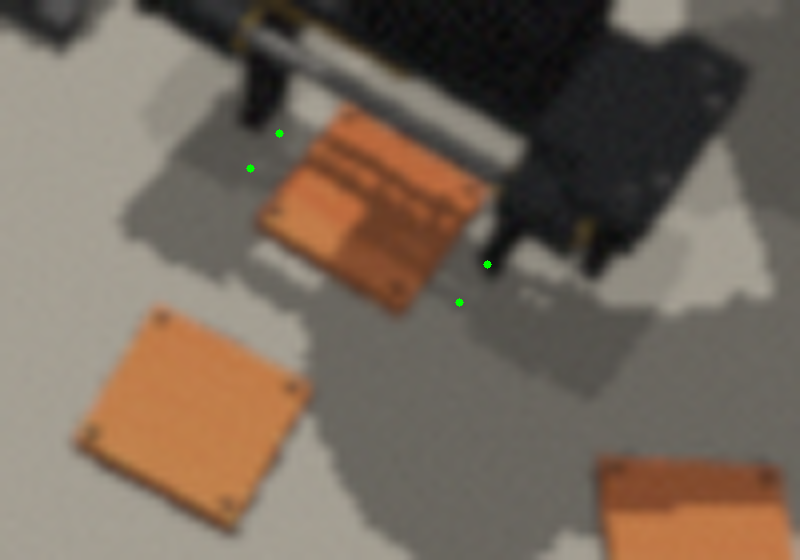

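The dots mark where the tips would be at z = 0. The real tips, about (245,125) and (485,275), sit some 20 mm higher than reported with no contact force. I'll descend in small steps, watching the force.

Call:
step_arm --targets "0 0 0.2 0; 0 0 0.2 0; 0 0 0 0"

```text
time_s: 5.85
tcp_pos: [0.6067, 0.3191, -0.0044]
ee_rot: [[1.0, 0.024, -0.001], [0.024, -1.0, -0.0], [-0.001, 0.0, -1.0]]
wrist_force: [1.1, -0.4, -0.8]
gripper_width: 1.0
gripper_force: 0.0
```

Call:
step_arm --targets "0 0 0.2 0; 0 0 0.2 0; 0 0 0 0"

```text
time_s: 6.1
tcp_pos: [0.6067, 0.3191, -0.0084]
ee_rot: [[1.0, 0.024, -0.001], [0.024, -1.0, -0.001], [-0.001, 0.0, -1.0]]
wrist_force: [-0.4, -0.7, -0.5]
gripper_width: 1.001
gripper_force: 0.0
```

Call:
step_arm --targets "0 0 0.2 0; 0 0 0 0"

```text
time_s: 6.27
tcp_pos: [0.6068, 0.3192, -0.0103]
ee_rot: [[1.0, 0.024, -0.0], [0.024, -1.0, -0.0], [-0.0, 0.0, -1.0]]
wrist_force: [0.4, 0.5, 0.6]
gripper_width: 1.002
gripper_force: 0.0
```

Call:
step_arm --targets "0 0 0.2 0; 0 0 0 0"

```text
time_s: 6.43
tcp_pos: [0.6068, 0.3192, -0.0122]
ee_rot: [[1.0, 0.024, -0.0], [0.024, -1.0, -0.0], [-0.0, 0.0, -1.0]]
wrist_force: [-0.7, -0.5, 0.4]
gripper_width: 0.999
gripper_force: 0.0
```

```bash
python3 - <<'E'
from h import *
plan(606.8,319.4,4,1.4)
C=cap('scene')
b=cv2.resize(C['frame'][215:285,270:370],(800,560),interpolation=cv2.INTER_CUBIC)
for y in(-43.5,43.5):
  for x in (-9.5,9.5):
    u,v=proj(C,[.607+x/1000,.3194+y/1000,0]); cv2.circle(b,(int((u-270+.5)*8),int((v-215+.5)*8)),4,(0,255,0),-1)
cv2.imwrite('pics/g5.png',b)
E
```

```text
t 6.43 pos [606.8 319.2 -12.2] heading 1.4 tilt [-0.0005 -0.0003] F [-0.7 -0.5  0.4] w 87.0 gf 0.0
turn 0.0 then shift cm [-0.   -0.02 -1.62]
```

View pics/g5.png

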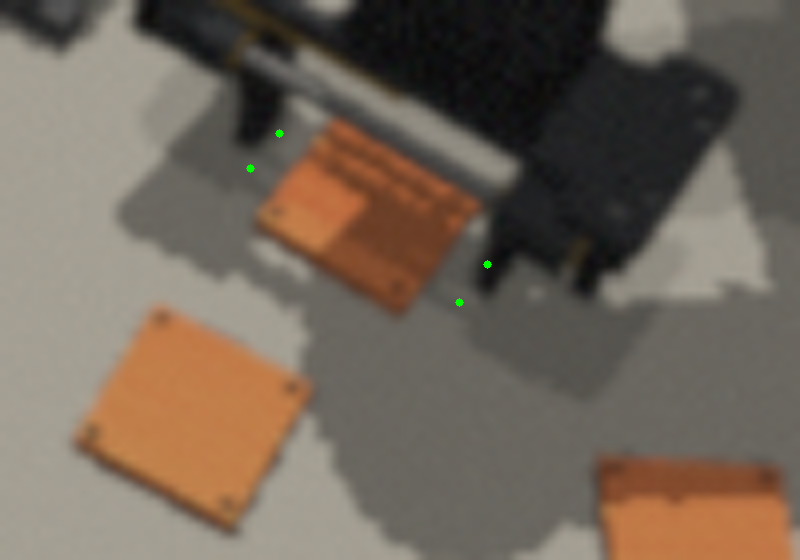

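The tips are now at (240,142) and (480,293), still about 10 mm above the bench. I'll continue in 1–2 mm steps until the force shows contact.

Call:
step_arm --targets "0 0 0.1 0; 0 0 0.1 0; 0 0 0 0"

```text
time_s: 6.73
tcp_pos: [0.6069, 0.3193, -0.0141]
ee_rot: [[1.0, 0.024, -0.0], [0.024, -1.0, -0.0], [-0.0, 0.0, -1.0]]
wrist_force: [0.6, 0.7, -0.5]
gripper_width: 0.999
gripper_force: 0.0
```

Call:
step_arm --targets "0 0 0.1 0; 0 0 0 0"

```text
time_s: 6.9
tcp_pos: [0.6069, 0.3193, -0.015]
ee_rot: [[1.0, 0.024, -0.0], [0.024, -1.0, -0.0], [-0.0, 0.0, -1.0]]
wrist_force: [-0.4, -0.3, 0.1]
gripper_width: 0.998
gripper_force: 0.0
```

Call:
step_arm --targets "0 0 0.1 0; 0 0 0 0"

```text
time_s: 7.07
tcp_pos: [0.6069, 0.3193, -0.0161]
ee_rot: [[1.0, 0.025, -0.0], [0.025, -1.0, -0.0], [-0.0, 0.0, -1.0]]
wrist_force: [0.4, -0.6, -0.4]
gripper_width: 1.0
gripper_force: 0.0
```

Call:
step_arm --targets "0 0 0 0; 0 0 0 0; 0 0 0 0; 0 0 0 0; 0 0 0 0; 0 0 0 0; 0 0 0 0; 0 0 0 0" --claw 5.4

```text
time_s: 7.73
tcp_pos: [0.6076, 0.3199, -0.0149]
ee_rot: [[1.0, 0.025, 0.002], [0.025, -1.0, 0.001], [0.002, -0.001, -1.0]]
wrist_force: [-0.3, 0.6, 3.6]
gripper_width: 0.63
gripper_force: 1.9
```

It touched the plate's upper edge and rode up (force 3.6 N). I'll open and go lower.

Call:
step_arm --targets "0 0 0 0; 0 0 0 0; 0 0 0 0; 0 0 0 0; 0 0 0 0; 0 0 0 0" --claw 8.7

```text
time_s: 8.23
tcp_pos: [0.6064, 0.3186, -0.0167]
ee_rot: [[1.0, 0.024, -0.002], [0.024, -1.0, -0.001], [-0.002, 0.001, -1.0]]
wrist_force: [0.4, -0.1, -0.6]
gripper_width: 0.962
gripper_force: 0.0
```

Call:
step_arm --targets "0 0 0.1 0; 0 0 0.1 0; 0 0 0 0"

```text
time_s: 8.48
tcp_pos: [0.6067, 0.319, -0.0184]
ee_rot: [[1.0, 0.024, -0.001], [0.024, -1.0, -0.001], [-0.001, 0.001, -1.0]]
wrist_force: [-0.2, -0.4, -0.1]
gripper_width: 0.997
gripper_force: 0.0
```

Call:
step_arm --targets "0 0 0.1 0; 0 0 0.1 0; 0 0 0 0"

```text
time_s: 8.73
tcp_pos: [0.6068, 0.3192, -0.0201]
ee_rot: [[1.0, 0.024, -0.0], [0.024, -1.0, -0.0], [-0.0, 0.0, -1.0]]
wrist_force: [-0.0, 0.4, -0.4]
gripper_width: 0.997
gripper_force: 0.0
```

Call:
step_arm --targets "0 0 0.1 0; 0 0 0 0"

```text
time_s: 8.9
tcp_pos: [0.6069, 0.3193, -0.0211]
ee_rot: [[1.0, 0.024, -0.0], [0.024, -1.0, -0.0], [-0.0, 0.0, -1.0]]
wrist_force: [0.0, -0.1, 0.2]
gripper_width: 0.999
gripper_force: 0.0
```

Call:
step_arm --targets "0 0 0.1 0; 0 0 0 0"

```text
time_s: 9.07
tcp_pos: [0.6069, 0.3193, -0.022]
ee_rot: [[1.0, 0.024, -0.0], [0.024, -1.0, -0.0], [-0.0, 0.0, -1.0]]
wrist_force: [-0.7, 0.0, 0.7]
gripper_width: 0.997
gripper_force: 0.0
```

Call:
step_arm --targets "0 0 0 0; 0 0 0 0; 0 0 0 0; 0 0 0 0; 0 0 0 0; 0 0 0 0; 0 0 0 0; 0 0 0 0" --claw 5.2

```text
time_s: 9.73
tcp_pos: [0.607, 0.3192, -0.0218]
ee_rot: [[1.0, 0.024, -0.0], [0.024, -1.0, -0.0], [-0.0, 0.0, -1.0]]
wrist_force: [0.1, -0.7, 0.3]
gripper_width: 0.685
gripper_force: 30.0
```

The plate is gripped at 59.6 mm with 30 N. The fingertips lie about 25 mm above the reported TCP z, and I'll use that from here. Next I'll re-squeeze a quarter turn on, to centre the plate both ways.

Call:
step_arm --targets "0 0 0 0; 0 0 0 0; 0 0 0 0; 0 0 -1.5 0; 0 0 -1.5 0; 0 0 0 6.8; 0 0 0 6.8; 0 0 0 6.8; 0 0 0 6.8; 0 0 0 6.8; 0 0 0 6.8; 0 0 0 6.8" --claw 8.7

```text
time_s: 10.73
tcp_pos: [0.607, 0.3195, 0.0082]
ee_rot: [[0.688, -0.726, 0.0], [-0.726, -0.688, 0.0], [-0.0, -0.0, -1.0]]
wrist_force: [0.0, -0.3, 0.3]
gripper_width: 0.999
gripper_force: 0.0
```

Call:
step_arm --targets "0 0 0 6.8; 0 0 0 6.8; 0 0 0 6.8; 0 0 0 6.8; 0 0 0 6.8; 0 0 0 6.8; 0 0 0 1.6; 0 0 0 0; 0 0 0 0; 0 0 0 0"

```text
time_s: 11.57
tcp_pos: [0.607, 0.3194, 0.0081]
ee_rot: [[0.025, -1.0, 0.0], [-1.0, -0.025, 0.0], [-0.0, -0.0, -1.0]]
wrist_force: [0.5, -0.6, -0.6]
gripper_width: 0.999
gripper_force: 0.0
```

```bash
python3 -c "
from h import *
plan(607,319.3,-21.8,-88.6); print(sense()['joints'].round(1))"
```

```text
t 11.57 pos [607.  319.4   8.1] heading -88.55 tilt [0.     0.0001] F [ 0.5 -0.6 -0.6] w 86.9 gf 0.0
turn 0.05 then shift cm [0.01 0.   2.99]
[ 41.2  37.3  -2.4  -0.  -50.3 -39.8]
```

Call:
step_arm --targets "0 0 1.2 0; 0 0 1.2 0; 0 0 0.6 0; 0 0 0 0; 0 0 0 0"

```text
time_s: 11.98
tcp_pos: [0.6065, 0.319, -0.0232]
ee_rot: [[0.025, -1.0, -0.002], [-1.0, -0.025, -0.001], [0.001, 0.002, -1.0]]
wrist_force: [0.1, -0.4, 0.7]
gripper_width: 0.997
gripper_force: 0.0
```

Call:
step_arm --targets "0 0 0 0; 0 0 0 0; 0 0 0 0; 0 0 0 0; 0 0 0 0; 0 0 0 0; 0 0 0 0" --claw 5.2

```text
time_s: 12.57
tcp_pos: [0.607, 0.3193, -0.0217]
ee_rot: [[0.024, -1.0, 0.0], [-1.0, -0.024, 0.0], [-0.0, -0.0, -1.0]]
wrist_force: [0.1, -0.1, 0.0]
gripper_width: 0.683
gripper_force: 30.0
```

Call:
step_arm --targets "0 0 -1 0; 0 0 -2 0; 0 0 -2 0; 0 0 -2 0; 0 0 0 0; 0 0 0 0; 0 0 0 0"

```text
time_s: 13.15
tcp_pos: [0.6058, 0.3187, 0.0467]
ee_rot: [[0.024, -1.0, -0.003], [-1.0, -0.024, -0.001], [0.001, 0.003, -1.0]]
wrist_force: [-0.8, -1.3, -3.5]
gripper_width: 0.678
gripper_force: 30.0
```

```bash
python3 -c "
from h import *
plan(551,138.4,40,-84.4)"
```

```text
t 13.15 pos [605.8 318.7  46.7] heading -88.64 tilt [-0.0027 -0.0011] F [-0.8 -1.3 -3.5] w 59.0 gf 30.0
turn -4.24 then shift cm [17.41  7.21  0.67]
```

Call:
step_arm --targets "0 0 0 -4.2; 1.94 0.81 0 0; 1.94 0.81 0 0; 1.94 0.81 0 0; 1.94 0.81 0 0; 1.94 0.81 0 0; 1.94 0.81 0 0; 1.94 0.81 0 0; 1.94 0.81 0 0; 1.94 0.85 0 0; 0 0 0 0; 0 0 0 0"

```text
time_s: 14.15
tcp_pos: [0.5497, 0.1369, 0.0467]
ee_rot: [[0.096, -0.995, -0.003], [-0.995, -0.096, -0.001], [0.001, 0.003, -1.0]]
wrist_force: [0.5, 1.2, -3.0]
gripper_width: 0.684
gripper_force: 30.0
```

Call:
step_arm --targets "0 0 0 0; 0 0 0 0; 0 0 0 0; 0 0 0 0"

```text
time_s: 14.48
tcp_pos: [0.5512, 0.1391, 0.0479]
ee_rot: [[0.098, -0.995, -0.0], [-0.995, -0.098, -0.0], [0.0, 0.0, -1.0]]
wrist_force: [-1.0, 1.6, -3.7]
gripper_width: 0.683
gripper_force: 30.0
```

```bash
python3 - <<'E'
from h import *
plan(551,138.4,10.2,-84.4)
T=cap('top');C=cap('scene')
a=cv2.resize(T['frame'][175:255,180:290],(550,400),interpolation=cv2.INTER_CUBIC)
b=cv2.resize(C['frame'][150:240,225:335],(489,400),interpolation=cv2.INTER_CUBIC)
cv2.imwrite('pics/p1.png',cv2.resize(np.hstack([a,b]),(800,308)))
E
```

```text
t 14.48 pos [551.2 139.1  47.9] heading -84.35 tilt [-0.0002 -0.0001] F [-1.   1.6 -3.7] w 59.4 gf 30.0
turn 0.05 then shift cm [0.06 0.03 3.77]
```

View pics/p1.png

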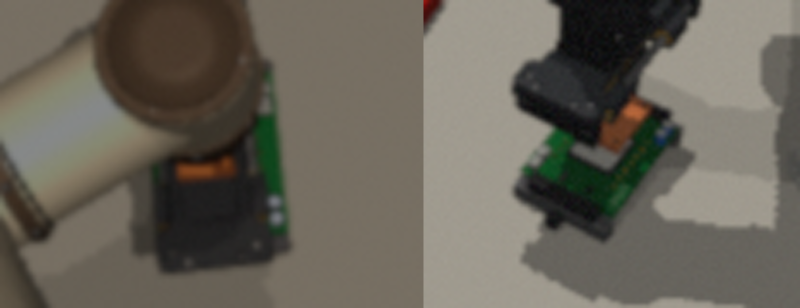

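The spreader is held level over the lid, with the lid visible below it at (600,155). I'll lower it: 3.6 cm, then fine steps.

Call:
step_arm --targets "0 0 1 0; 0 0 1 0; 0 0 0.7 0; 0 0 0.4 0; 0 0 0.3 0; 0 0 0 0; 0 0 0 0; 0 0 0 0; 0 0 0 0; 0 0 0 0"

```text
time_s: 15.42
tcp_pos: [0.5514, 0.1386, 0.0146]
ee_rot: [[0.098, -0.995, 0.001], [-0.995, -0.098, 0.0], [-0.0, -0.001, -1.0]]
wrist_force: [-0.4, -0.6, -3.5]
gripper_width: 0.682
gripper_force: 30.0
```

Call:
step_arm --targets "0 0 0.1 0; 0 0 0.1 0; 0 0 0 0; 0 0 0 0; 0 0 0 0"

```text
time_s: 15.83
tcp_pos: [0.5511, 0.1384, 0.0121]
ee_rot: [[0.098, -0.995, 0.0], [-0.995, -0.098, -0.0], [0.0, -0.0, -1.0]]
wrist_force: [-0.2, -0.1, -3.2]
gripper_width: 0.683
gripper_force: 30.0
```

Call:
step_arm --targets "0 0 0.05 0; 0 0 0 0; 0 0 0 0"

```text
time_s: 16.08
tcp_pos: [0.5511, 0.1384, 0.0116]
ee_rot: [[0.098, -0.995, -0.0], [-0.995, -0.098, -0.0], [0.0, 0.0, -1.0]]
wrist_force: [0.3, -1.1, -3.3]
gripper_width: 0.686
gripper_force: 30.0
```

Call:
step_arm --targets "0 0 0.05 0; 0 0 0 0; 0 0 0 0"

```text
time_s: 16.33
tcp_pos: [0.5511, 0.1384, 0.0111]
ee_rot: [[0.098, -0.995, -0.0], [-0.995, -0.098, -0.0], [0.0, 0.0, -1.0]]
wrist_force: [-0.0, 0.1, -3.5]
gripper_width: 0.683
gripper_force: 30.0
```

Call:
step_arm --targets "0 0 0.05 0; 0 0 0 0; 0 0 0 0"

```text
time_s: 16.58
tcp_pos: [0.5511, 0.1384, 0.0106]
ee_rot: [[0.098, -0.995, -0.0], [-0.995, -0.098, -0.0], [0.0, 0.0, -1.0]]
wrist_force: [-0.7, -0.3, -2.6]
gripper_width: 0.68
gripper_force: 30.0
```

Call:
step_arm --targets "0 0 0.05 0; 0 0 0 0; 0 0 0 0"

```text
time_s: 16.83
tcp_pos: [0.5512, 0.1385, 0.0102]
ee_rot: [[0.098, -0.995, 0.0], [-0.995, -0.098, 0.0], [-0.0, -0.0, -1.0]]
wrist_force: [0.4, -0.1, -3.0]
gripper_width: 0.685
gripper_force: 30.0
```

Call:
step_arm --targets "0 0 0.05 0; 0 0 0 0; 0 0 0 0"

```text
time_s: 17.08
tcp_pos: [0.5512, 0.1385, 0.0102]
ee_rot: [[0.098, -0.995, 0.0], [-0.995, -0.098, 0.0], [-0.0, -0.0, -1.0]]
wrist_force: [-2.3, -0.1, 2.1]
gripper_width: 0.682
gripper_force: 30.0
```

Call:
step_arm --targets "0 0 0.03 0; 0 0 0 0; 0 0 0 0"

```text
time_s: 17.33
tcp_pos: [0.5512, 0.1385, 0.0102]
ee_rot: [[0.098, -0.995, 0.0], [-0.995, -0.098, 0.0], [0.0, -0.0, -1.0]]
wrist_force: [-2.8, 0.6, 4.8]
gripper_width: 0.682
gripper_force: 30.0
```

Contact came at exactly the predicted height (z 10.2). I'll release and lift, and work out the heatsink's pose from the stored images.

Call:
step_arm --targets "0 0 -0.03 0; 0 0 0 0; 0 0 0 0; 0 0 0 0; 0 0 0 0; 0 0 -0.5 0; 0 0 -1 0; 0 0 -2 0; 0 0 -3 0; 0 0 0 0" --claw 7.2

```text
time_s: 18.17
tcp_pos: [0.5553, 0.14, 0.0812]
ee_rot: [[0.1, -0.995, 0.011], [-0.995, -0.099, 0.004], [-0.003, -0.012, -1.0]]
wrist_force: [0.1, 1.0, 0.9]
gripper_width: 0.828
gripper_force: 0.0
```

```bash
python3 - <<'E'
from h import *
plan(436,316,30,-32)
for n,ro in(('top',(230,285,145,205)),('scene',(175,225,320,370))):
    im=cv2.imread('pics/%s0.png'%n)[ro[0]:ro[1],ro[2]:ro[3]]
    b=cv2.resize(im,(400,int(400*im.shape[0]/im.shape[1])),interpolation=cv2.INTER_CUBIC)
    cv2.imwrite('pics/h_%s.png'%n,cv2.resize(b,(400,370)))
cv2.imwrite('pics/hs.png',np.hstack([cv2.imread('pics/h_top.png'),cv2.imread('pics/h_scene.png')]))
E
```

```text
t 18.17 pos [555.3 140.   81.2] heading -84.29 tilt [0.0113 0.004 ] F [0.1 1.  0.9] w 72.0 gf 0.0
turn -52.29 then shift cm [-19.44  -8.6    5.12]
```

View pics/hs.png

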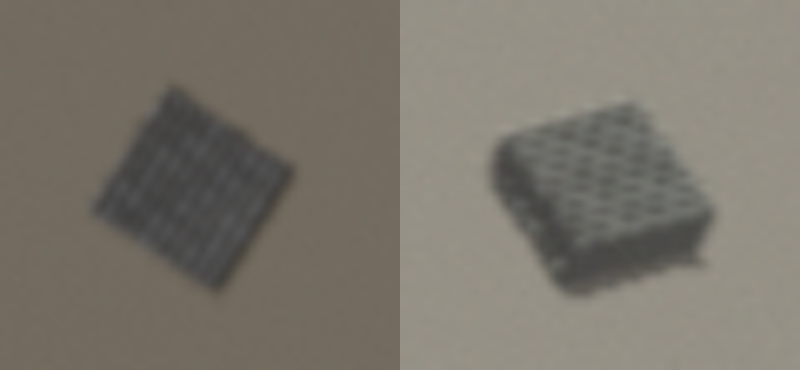

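The top crop shows the heatsink's corners at (172,85), (295,172), (218,292) and (95,210). In the scene crop its top face has corners (505,140), (632,103), (712,210) and (578,247).

```bash
python3 - <<'E'
from h import *
T=cap('top');C=cap('scene')
P=np.array([onz(C,320+(x-400)/8-.5,175+y/7.4-.5,.03)[:2]*1000 for x,y in((505,140),(632,103),(712,210),(578,247))])
Q=np.array([onz(T,145+x/6.667-.5,230+y/6.727-.5,.03)[:2]*1000 for x,y in((172,85),(295,172),(218,292),(95,210))])
for A in(P,Q):
    e=np.roll(A,-1,0)-A; print(A.mean(0).round(1),np.hypot(*e.T).round(1),(np.degrees(np.arctan2(e[:,1],e[:,0]))%90).round(1))
print('copper',rects(T,'copper',.042,200,900,0,(236,215,12)),'green',rects(T,'green',.026,300,5000,25,None,.026))
E
```

```text
[438.1 315.1] [56.  59.7 56.7 58.1] [59.6 58.3 58.  57.6]
[434.3 309.2] [63.6 57.8 62.  59.8] [54.9 57.3 56.7 58.8]
copper [] green []
```

Call:
step_arm --targets "0 0 0 -6.55; 0 0 0 -6.55; 0 0 0 -6.55; 0 0 0 -6.55; 0 0 0 -6.55; 0 0 0 -6.55; 0 0 0 -6.55; 0 0 0 -6.55; 0 0 0 0" --claw 8.7

```text
time_s: 19.02
tcp_pos: [0.5504, 0.1382, 0.0739]
ee_rot: [[0.849, -0.528, -0.002], [-0.528, -0.849, -0.001], [-0.001, 0.001, -1.0]]
wrist_force: [0.6, -0.6, -0.9]
gripper_width: 0.999
gripper_force: 0.0
```

Call:
step_arm --targets "-3.17 -1.48 0 0; -3.17 -1.48 0 0; -3.17 -1.48 0 0; -3.17 -1.48 0 0; -3.17 -1.48 0 0; -3.19 -1.5 0 0; 0 0 0 0; 0 0 0 0; 0 0 0 0; 0 0 0 0; 0 0 0 0"

```text
time_s: 19.93
tcp_pos: [0.4372, 0.3137, 0.0745]
ee_rot: [[0.847, -0.532, -0.0], [-0.532, -0.847, -0.001], [-0.0, 0.001, -1.0]]
wrist_force: [-0.5, -0.4, 0.5]
gripper_width: 0.998
gripper_force: 0.0
```

```bash
python3 - <<'E'
from h import *
plan(436.7,314.8,-17,-32)
T=cap('top','top1.png');C=cap('scene','scene1.png')
for c,roi in((T,(236,215,20)),(C,(277,192,20))):
  print('copper',rects(c,'copper',.042,100,1500,0,roi,.037),'green',rects(c,'green',.026,300,5000,25,None,.026))
E
```

```text
t 19.93 pos [437.2 313.7  74.5] heading -32.14 tilt [-0.0004 -0.0005] F [-0.5 -0.4  0.5] w 86.8 gf 0.0
turn -0.14 then shift cm [-0.1  -0.07  9.15]
copper [{'px': (235.1, 215.0), 'c': array([550.8, 137.9]), 'rc': (550.3, 137.6), 'wd': (58.8, 58.6), 'ang': 5.0}] green [{'px': (235.3, 216.2), 'c': array([549., 138.]), 'rc': (550.6, 137.4), 'wd': (119.3, 91.4), 'ang': 5.4}]
copper [{'px': (276.7, 191.0), 'c': array([551.4, 139.7]), 'rc': (554.5, 141.3), 'wd': (69.2, 64.0), 'ang': 7.7}] green [{'px': (276.6, 194.2), 'c': array([554.3, 142.4]), 'rc': (551.3, 140.3), 'wd': (120.5, 93.5), 'ang': 4.2}]
```

The spreader sits within about 0.5 mm of the lid centre in both views. Now the heatsink.

Call:
step_arm --targets "0 -0.1 2 0; 0 0 2 0; 0 0 2 0; 0 0 1.5 0; 0 0 1 0; 0 0 0.6 0; 0 0 0 0; 0 0 0 0; 0 0 0 0"

```text
time_s: 20.78
tcp_pos: [0.438, 0.3162, -0.0155]
ee_rot: [[0.848, -0.53, 0.001], [-0.53, -0.848, 0.001], [0.0, -0.002, -1.0]]
wrist_force: [-0.4, -0.2, 0.8]
gripper_width: 1.002
gripper_force: 0.0
```

Call:
step_arm --targets "0 0 0 0; 0 0 0 0; 0 0 0 0; 0 0 0 0; 0 0 0 0; 0 0 0 0; 0 0 0 0" --claw 5.2

```text
time_s: 21.37
tcp_pos: [0.4369, 0.315, -0.0163]
ee_rot: [[0.848, -0.53, -0.001], [-0.53, -0.848, -0.001], [-0.0, 0.001, -1.0]]
wrist_force: [-2.4, -1.1, 3.9]
gripper_width: 0.688
gripper_force: 30.0
```

Call:
step_arm --targets "0 0 0 0; 0 0 0 0; 0 0 0 0; 0 0 0 0; 0 0 -2.5 0; 0 0 -2.5 0; 0 0 0 6.9; 0 0 0 6.9; 0 0 0 6.9; 0 0 0 6.9; 0 0 0 6.9; 0 0 0 6.9" --claw 8.7

```text
time_s: 22.37
tcp_pos: [0.4374, 0.3158, 0.0336]
ee_rot: [[0.28, -0.96, 0.0], [-0.96, -0.28, 0.0], [-0.0, -0.0, -1.0]]
wrist_force: [0.4, -0.2, -0.1]
gripper_width: 0.997
gripper_force: 0.0
```

Call:
step_arm --targets "0 0 0 6.9; 0 0 0 6.9; 0 0 0 6.9; 0 0 0 6.9; 0 0 0 6.9; 0 0 0 6.9; 0 0 0 6.9; 0 0 0 0.3; 0 0 2 0; 0 0 2 0; 0 0 0.7 0; 0 0 0.3 0"

```text
time_s: 23.37
tcp_pos: [0.4367, 0.3148, -0.0177]
ee_rot: [[-0.528, -0.849, -0.002], [-0.849, 0.528, -0.002], [0.003, 0.0, -1.0]]
wrist_force: [0.0, -0.5, -0.3]
gripper_width: 1.003
gripper_force: 0.0
```

Call:
step_arm --targets "0 0 0 0; 0 0 0 0; 0 0 0 0; 0 0 0 0; 0 0 0 0; 0 0 0 0; 0 0 0 0; 0 0 0 0; 0 0 0 0; 0 0 0 0" --claw 5.2

```text
time_s: 24.2
tcp_pos: [0.4375, 0.316, -0.0157]
ee_rot: [[-0.53, -0.848, 0.001], [-0.848, 0.53, 0.001], [-0.001, -0.0, -1.0]]
wrist_force: [-1.2, 0.4, 6.5]
gripper_width: 0.687
gripper_force: 30.0
```

Call:
step_arm --targets "0 0 -1 0; 0 0 -2 0; 0 0 -3 0; 0 0 -3 0; 0 0 -2 0; 0 0 0 0; 0 0 0 0; 0 0 0 0; 0 0 0 0; 0 0 0 0; 0 0 0 0"

```text
time_s: 25.12
tcp_pos: [0.4368, 0.315, 0.0924]
ee_rot: [[-0.53, -0.848, -0.002], [-0.848, 0.53, -0.002], [0.003, 0.0, -1.0]]
wrist_force: [-0.6, 0.7, -1.4]
gripper_width: 0.684
gripper_force: 30.0
```

```bash
python3 -c "
from h import *
plan(551,138.4,60,-84.4)"
```

```text
t 25.12 pos [436.8 315.   92.4] heading -122.0 tilt [-0.0017 -0.0021] F [-0.6  0.7 -1.4] w 59.5 gf 30.0
turn -37.6 then shift cm [18.69 -9.64  3.24]
```

Call:
step_arm --targets "0 0 0 -6.27; 0 0 0 -6.27; 0 0 0 -6.27; 0 0 0 -6.27; 0 0 0 -6.27; 0 0 0 -6.25; 0 0 0 0"

```text
time_s: 25.7
tcp_pos: [0.4372, 0.3154, 0.093]
ee_rot: [[0.1, -0.995, -0.001], [-0.995, -0.1, -0.001], [0.001, 0.001, -1.0]]
wrist_force: [0.1, -0.1, -2.0]
gripper_width: 0.689
gripper_force: 30.0
```

Call:
step_arm --targets "2.7 -1.37 0 0; 2.7 -1.37 0 0; 2.7 -1.37 0 0; 2.7 -1.37 0 0; 2.7 -1.37 0 0; 2.7 -1.37 0 0; 2.54 -1.37 0 0; 0 0 1 0; 0 0 2 0; 0 0 2 0; 0 0 0.8 0; 0 0 0.3 0"

```text
time_s: 26.7
tcp_pos: [0.5495, 0.138, 0.0304]
ee_rot: [[0.096, -0.995, -0.004], [-0.995, -0.096, -0.002], [0.002, 0.004, -1.0]]
wrist_force: [0.2, -0.2, -1.3]
gripper_width: 0.688
gripper_force: 30.0
```

Call:
step_arm --targets "0 0 0 0; 0 0 0 0; 0 0 0 0; 0 0 0 0; 0 0 0 0; 0 0 0 0"

```text
time_s: 27.2
tcp_pos: [0.5514, 0.1387, 0.0333]
ee_rot: [[0.098, -0.995, 0.001], [-0.995, -0.098, 0.001], [-0.0, -0.001, -1.0]]
wrist_force: [1.0, 0.3, -2.4]
gripper_width: 0.684
gripper_force: 30.0
```

```bash
python3 - <<'E'
from h import *
plan(551.2,138.4,26.3,-84.4)
C=cap('scene')
cv2.imwrite('pics/p2.png',cv2.resize(C['frame'][150:230,230:330],(500,400),interpolation=cv2.INTER_CUBIC))
E
```

```text
t 27.2 pos [551.4 138.7  33.3] heading -84.4 tilt [0.001  0.0006] F [ 1.   0.3 -2.4] w 59.5 gf 30.0
turn 0.0 then shift cm [0.03 0.02 0.7 ]
```

View pics/p2.png

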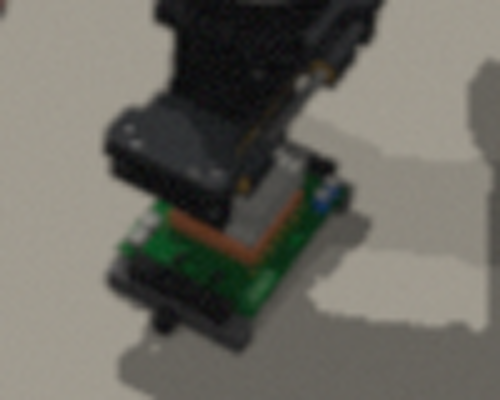

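The heatsink is level just above the copper, with its corner near (248,240) lined up over the copper corner at (255,262). I'll lower it.

Call:
step_arm --targets "0 0 0.3 0; 0 0 0.2 0; 0 0 0 0; 0 0 0 0; 0 0 0 0"

```text
time_s: 27.67
tcp_pos: [0.551, 0.1384, 0.0275]
ee_rot: [[0.098, -0.995, -0.0], [-0.995, -0.098, -0.0], [0.0, 0.0, -1.0]]
wrist_force: [0.5, -0.5, -1.8]
gripper_width: 0.688
gripper_force: 30.0
```

Call:
step_arm --targets "0 0 0.05 0; 0 0 0 0; 0 0 0 0"

```text
time_s: 27.92
tcp_pos: [0.5511, 0.1385, 0.0272]
ee_rot: [[0.098, -0.995, 0.0], [-0.995, -0.098, 0.0], [-0.0, -0.0, -1.0]]
wrist_force: [-0.0, 0.7, -1.6]
gripper_width: 0.688
gripper_force: 30.0
```

Call:
step_arm --targets "0 0 0.05 0; 0 0 0 0; 0 0 0 0"

```text
time_s: 28.17
tcp_pos: [0.551, 0.1385, 0.0266]
ee_rot: [[0.098, -0.995, -0.0], [-0.995, -0.098, -0.0], [0.0, 0.0, -1.0]]
wrist_force: [-0.1, 0.2, -1.4]
gripper_width: 0.688
gripper_force: 30.0
```

Call:
step_arm --targets "0 0 0.05 0; 0 0 0 0; 0 0 0 0"

```text
time_s: 28.42
tcp_pos: [0.5511, 0.1385, 0.0264]
ee_rot: [[0.098, -0.995, 0.0], [-0.995, -0.098, 0.0], [-0.0, -0.0, -1.0]]
wrist_force: [-1.6, -0.3, 0.4]
gripper_width: 0.689
gripper_force: 30.0
```

Call:
step_arm --targets "0 0 0.04 0; 0 0 0 0; 0 0 0 0"

```text
time_s: 28.67
tcp_pos: [0.5512, 0.1385, 0.0263]
ee_rot: [[0.098, -0.995, 0.0], [-0.995, -0.098, -0.0], [0.0, -0.0, -1.0]]
wrist_force: [-2.9, -0.3, 5.0]
gripper_width: 0.69
gripper_force: 30.0
```

Call:
step_arm --targets "0 0 0 0; 0 0 0 0; 0 0 0 0; 0 0 0 0; 0 0 -0.5 0; 0 0 -1 0; 0 0 -2 0; 0 0 -3 0; 0 0 -1.5 0; 0 0 0 0" --claw 7.2

```text
time_s: 29.5
tcp_pos: [0.5541, 0.1398, 0.1111]
ee_rot: [[0.099, -0.995, 0.009], [-0.995, -0.099, 0.004], [-0.003, -0.01, -1.0]]
wrist_force: [0.2, 0.1, 0.5]
gripper_width: 0.829
gripper_force: 0.0
```

Call:
step_arm --targets "0 0 0 -6.08; 0 0 0 -6.08; 0 0 0 -6.08; 0 0 0 -6.08; 0 0 0 -6.08; 0 0 0 0; 0 0 0 0" --claw 8.7

```text
time_s: 30.08
tcp_pos: [0.5509, 0.1384, 0.1057]
ee_rot: [[0.586, -0.811, -0.0], [-0.811, -0.586, -0.0], [-0.0, 0.0, -1.0]]
wrist_force: [-0.1, -0.1, -0.0]
gripper_width: 0.999
gripper_force: 0.0
```

```bash
python3 - <<'E'
from h import *
plan(613,-313,-17,-54)
E
```

```text
t 30.08 pos [550.9 138.4 105.7] heading -54.16 tilt [-0.0003 -0.0001] F [-0.1 -0.1 -0. ] w 86.9 gf 0.0
turn -0.16 then shift cm [40.17 21.51 12.27]
```

Call:
step_arm --targets "3.35 1.79 0 0; 3.35 1.79 0 0; 3.35 1.79 0 0; 3.35 1.79 0 0; 3.35 1.79 0 0; 3.35 1.79 0 0; 3.35 1.79 0 0; 3.35 1.79 0 0; 3.35 1.79 0 0; 3.35 1.79 0 0; 3.35 1.79 0 0; 3.3 1.82 0 0"

```text
time_s: 31.08
tcp_pos: [0.6129, -0.3146, 0.1057]
ee_rot: [[0.586, -0.811, -0.0], [-0.811, -0.586, 0.0], [-0.0, 0.0, -1.0]]
wrist_force: [0.5, 1.3, -0.2]
gripper_width: 0.998
gripper_force: 0.0
```

Call:
step_arm --targets "0 0 2 0; 0 0 2 0; 0 0 2 0; 0 0 2 0; 0 0 0 0; 0 0 0 0; 0 0 0 0; 0 0 0 0"

```text
time_s: 31.75
tcp_pos: [0.6144, -0.3131, 0.0277]
ee_rot: [[0.588, -0.809, 0.003], [-0.809, -0.588, -0.001], [0.003, -0.002, -1.0]]
wrist_force: [-0.1, 0.1, 0.4]
gripper_width: 1.002
gripper_force: 0.0
```

```bash
python3 - <<'E'
from h import *
plan(613,-313,-18,-54)
T=cap('top');C=cap('scene')
b=cv2.resize(C['frame'][110:180,120:220],(500,350),interpolation=cv2.INTER_CUBIC)
d=cv2.resize(C['frame'][165:215,245:315],(490,350),interpolation=cv2.INTER_CUBIC)
cv2.imwrite('pics/f1.png',cv2.resize(np.hstack([b,d]),(800,283)))
E
```

```text
t 31.75 pos [ 614.4 -313.1   27.7] heading -54.0 tilt [ 0.0031 -0.0012] F [-0.1  0.1  0.4] w 87.2 gf 0.0
turn -0.0 then shift cm [-0.09  0.11  4.57]
```

View pics/f1.png

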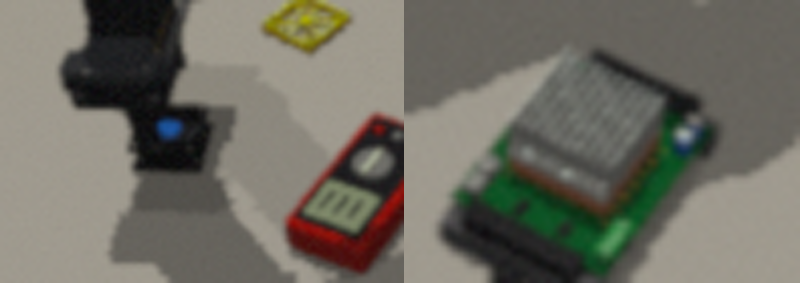

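The heatsink sits square and flush on the copper (right panel). The gripper is over the fan, whose blue hub is at (168,128) in the left panel. I'll descend and grip.

Call:
step_arm --targets "0 0 1.5 0; 0 0 1.5 0; 0 0 0.9 0; 0 0 0.4 0; 0 0 0 0; 0 0 0 0; 0 0 0 0"

```text
time_s: 32.43
tcp_pos: [0.6139, -0.313, -0.0162]
ee_rot: [[0.588, -0.809, 0.002], [-0.809, -0.588, -0.001], [0.002, -0.001, -1.0]]
wrist_force: [0.4, -0.2, 0.4]
gripper_width: 1.003
gripper_force: 0.0
```

Call:
step_arm --targets "0 0 0 0; 0 0 0 0; 0 0 0 0; 0 0 0 0; 0 0 0 0; 0 0 0 0; 0 0 0 0; 0 0 0 0" --claw 5.2

```text
time_s: 33.1
tcp_pos: [0.613, -0.3128, -0.0171]
ee_rot: [[0.588, -0.809, -0.0], [-0.809, -0.588, -0.0], [-0.0, 0.0, -1.0]]
wrist_force: [-1.2, 0.4, 1.6]
gripper_width: 0.688
gripper_force: 30.0
```

Now re-squeeze a quarter turn on, then lift.

Call:
step_arm --targets "0 0 0 0; 0 0 0 0; 0 0 0 0; 0 0 0 0; 0 0 -2.5 0; 0 0 -2.5 0; 0 0 0 6.9; 0 0 0 6.9; 0 0 0 6.9; 0 0 0 6.9; 0 0 0 6.9; 0 0 0 6.9" --claw 8.7

```text
time_s: 34.1
tcp_pos: [0.6131, -0.3127, 0.0327]
ee_rot: [[-0.1, -0.995, 0.0], [-0.995, 0.1, 0.0], [-0.0, -0.0, -1.0]]
wrist_force: [-0.7, 0.6, 0.8]
gripper_width: 0.993
gripper_force: 0.0
```

Call:
step_arm --targets "0 0 0 6.9; 0 0 0 6.9; 0 0 0 6.9; 0 0 0 6.9; 0 0 0 6.9; 0 0 0 6.9; 0 0 0 6.9; 0 0 0 0.3; 0 0 2 0; 0 0 2 0; 0 0 0.7 0; 0 0 0.3 0"

```text
time_s: 35.1
tcp_pos: [0.6118, -0.3124, -0.0192]
ee_rot: [[-0.808, -0.589, -0.004], [-0.589, 0.808, 0.001], [0.002, 0.003, -1.0]]
wrist_force: [-0.4, 0.4, 0.3]
gripper_width: 1.004
gripper_force: 0.0
```

Call:
step_arm --targets "0 0 0 0; 0 0 0 0; 0 0 0 0; 0 0 0 0; 0 0 0 0; 0 0 0 0; 0 0 0 0; 0 0 0 0; 0 0 0 0; 0 0 0 0" --claw 5.2

```text
time_s: 35.93
tcp_pos: [0.6136, -0.3129, -0.0163]
ee_rot: [[-0.809, -0.588, 0.001], [-0.588, 0.809, -0.001], [-0.001, -0.001, -1.0]]
wrist_force: [-0.4, 0.7, 6.3]
gripper_width: 0.686
gripper_force: 30.0
```

Call:
step_arm --targets "0 0 -1 0; 0 0 -2 0; 0 0 -3 0; 0 0 -3 0; 0 0 -3 0; 0 0 -1 0; 0 0 0 6.08; 0 0 0 6.08; 0 0 0 6.08; 0 0 0 6.08; 0 0 0 6.08; 0 0 0 0"

```text
time_s: 36.93
tcp_pos: [0.6123, -0.3124, 0.1116]
ee_rot: [[-0.995, -0.095, -0.002], [-0.095, 0.995, 0.001], [0.002, 0.001, -1.0]]
wrist_force: [0.0, 0.3, -1.6]
gripper_width: 0.686
gripper_force: 30.0
```

```bash
python3 -c "
from h import *
plan(551.1,138.4,60,-174.4); print(sense()['joints'].round(1))"
```

```text
t 36.93 pos [ 612.3 -312.4  111.6] heading -174.52 tilt [-0.002   0.0012] F [ 0.   0.3 -1.6] w 59.7 gf 30.0
turn -0.12 then shift cm [ 1.69 45.46  5.16]
[-13.6  31.7   3.7  -0.  -62.2 -70.9]
```

Call:
step_arm --targets "0.2 3.8 0 0; 0.2 3.8 0 0; 0.2 3.8 0 0; 0.2 3.8 0 0; 0.2 3.8 0 0; 0.2 3.8 0 0; 0.2 3.8 0 0; 0.2 3.8 0 0; 0.17 3.8 0 0; 0 3.8 0 0; 0 3.8 0 0; 0 3.72 0 0"

```text
time_s: 37.93
tcp_pos: [0.55, 0.1403, 0.1125]
ee_rot: [[-0.995, -0.101, -0.001], [-0.101, 0.995, -0.0], [0.001, -0.0, -1.0]]
wrist_force: [1.2, 0.3, -0.1]
gripper_width: 0.686
gripper_force: 30.0
```

Call:
step_arm --targets "0 0 0 0; 0 0 1 0; 0 0 1.5 0; 0 0 1.2 0; 0 0 0.6 0; 0 0 0.4 0; 0 0 0 0; 0 0 0 0; 0 0 0 0; 0 0 0 0; 0 0 0 0; 0 0 0 0"

```text
time_s: 38.93
tcp_pos: [0.5512, 0.1386, 0.0662]
ee_rot: [[-0.995, -0.098, 0.001], [-0.098, 0.995, 0.0], [-0.001, 0.0, -1.0]]
wrist_force: [-0.2, -0.0, -0.6]
gripper_width: 0.688
gripper_force: 30.0
```

```bash
python3 -c "
from h import *
plan(551.1,138.4,55.7,-174.4)"
```

```text
t 38.93 pos [551.2 138.6  66.2] heading -174.39 tilt [0.0008 0.0004] F [-0.2 -0.  -0.6] w 59.8 gf 30.0
turn 0.01 then shift cm [ 0.01 -0.02  1.05]
```

Call:
step_arm --targets "0 0 0.5 0; 0 0 0.2 0; 0 0 0.1 0; 0 0 0 0; 0 0 0 0; 0 0 0 0"

```text
time_s: 39.43
tcp_pos: [0.5511, 0.1386, 0.0578]
ee_rot: [[-0.995, -0.098, 0.0], [-0.098, 0.995, -0.0], [-0.0, -0.0, -1.0]]
wrist_force: [0.7, 0.5, -1.1]
gripper_width: 0.682
gripper_force: 30.0
```

Call:
step_arm --targets "0 0 0.08 0; 0 0 0 0; 0 0 0 0"

```text
time_s: 39.68
tcp_pos: [0.551, 0.1386, 0.057]
ee_rot: [[-0.995, -0.098, 0.0], [-0.098, 0.995, 0.0], [-0.0, 0.0, -1.0]]
wrist_force: [-0.9, 0.5, 0.1]
gripper_width: 0.687
gripper_force: 30.0
```

Call:
step_arm --targets "0 0 0.05 0; 0 0 0 0; 0 0 0 0"

```text
time_s: 39.93
tcp_pos: [0.551, 0.1386, 0.0564]
ee_rot: [[-0.995, -0.098, -0.0], [-0.098, 0.995, -0.0], [0.0, -0.0, -1.0]]
wrist_force: [-0.2, -0.0, -0.9]
gripper_width: 0.69
gripper_force: 30.0
```

Call:
step_arm --targets "0 0 0.05 0; 0 0 0 0; 0 0 0 0"

```text
time_s: 40.18
tcp_pos: [0.551, 0.1385, 0.0559]
ee_rot: [[-0.995, -0.098, -0.0], [-0.098, 0.995, -0.0], [0.0, -0.0, -1.0]]
wrist_force: [-0.0, 0.3, -0.6]
gripper_width: 0.689
gripper_force: 30.0
```

Call:
step_arm --targets "0 0 0.05 0; 0 0 0 0; 0 0 0 0"

```text
time_s: 40.43
tcp_pos: [0.5511, 0.1385, 0.0556]
ee_rot: [[-0.995, -0.098, 0.0], [-0.098, 0.995, -0.0], [-0.0, -0.0, -1.0]]
wrist_force: [-0.7, -0.6, 0.4]
gripper_width: 0.688
gripper_force: 30.0
```

Call:
step_arm --targets "0 0 0.03 0; 0 0 0 0; 0 0 0 0"

```text
time_s: 40.68
tcp_pos: [0.5511, 0.1386, 0.0556]
ee_rot: [[-0.995, -0.098, 0.0], [-0.098, 0.995, -0.0], [-0.0, -0.0, -1.0]]
wrist_force: [-0.9, -0.5, 3.9]
gripper_width: 0.685
gripper_force: 30.0
```

Call:
step_arm --targets "0 0 0 0; 0 0 0 0; 0 0 0 0; 0 0 0 0; 0 0 -0.5 0; 0 0 -1 0; 0 0 -2 0; 0 0 -2 0; 0 0 -0.5 0; 0 0 0 1.6; 0 0 0 0" --claw 7.2

```text
time_s: 41.6
tcp_pos: [0.5513, 0.1388, 0.1162]
ee_rot: [[-0.998, -0.069, 0.002], [-0.069, 0.998, 0.001], [-0.002, 0.001, -1.0]]
wrist_force: [-0.3, -0.2, -0.1]
gripper_width: 0.825
gripper_force: 0.0
```

Call:
step_arm --targets "1.27 -3.6 0 0; 1.27 -3.6 0 0; 1.27 -3.6 0 0; 1.27 -3.6 0 0; 1.27 -3.6 0 0; 1.27 -3.6 0 0; 1.27 -3.6 0 0; 1.27 -3.6 0 0; 1.27 -3.6 0 0; 1.27 -3.6 0 0; 1.27 -3.6 0 0; 1.27 -3.6 0 0" --claw 8.7

```text
time_s: 42.6
tcp_pos: [0.4281, -0.3046, 0.115]
ee_rot: [[-0.998, -0.071, -0.0], [-0.071, 0.998, 0.0], [0.0, 0.0, -1.0]]
wrist_force: [0.3, 0.6, 0.6]
gripper_width: 0.999
gripper_force: 0.0
```

Call:
step_arm --targets "1.25 -3.63 0 0; 0 0 2 0; 0 0 3 0; 0 0 2 0; 0 0 1 0; 0 0 0 0; 0 0 0 0; 0 0 0 0; 0 0 0 0; 0 0 0 0"

```text
time_s: 43.43
tcp_pos: [0.4202, -0.3403, 0.0365]
ee_rot: [[-0.998, -0.07, 0.002], [-0.07, 0.998, -0.001], [-0.002, -0.001, -1.0]]
wrist_force: [0.3, 0.2, 0.6]
gripper_width: 0.999
gripper_force: 0.0
```

```bash
python3 - <<'E'
from h import *
plan(419.3,-340.1,-22,-176)
C=cap('scene');T=cap('top')
b=cv2.resize(C['frame'][85:155,150:250],(500,350),interpolation=cv2.INTER_CUBIC)
d=cv2.resize(C['frame'][155:215,245:315],(408,350),interpolation=cv2.INTER_CUBIC)
cv2.imwrite('pics/y1.png',cv2.resize(np.hstack([b,d]),(800,308)))
E
```

```text
t 43.43 pos [ 420.2 -340.3   36.5] heading -175.96 tilt [ 0.0025 -0.0011] F [0.3 0.2 0.6] w 86.9 gf 0.0
turn 0.04 then shift cm [0.09 0.03 5.85]
```

View pics/y1.png

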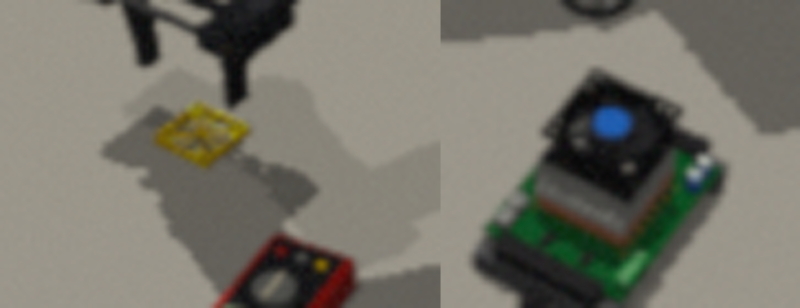

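The stack is square (right panel) and the fingers hang over the guard at (203,135). I'll descend and grip.

Call:
step_arm --targets "0 0 1.5 0; 0 0 1.5 0; 0 0 1.2 0; 0 0 0.8 0; 0 0 0.4 0; 0 0 0.3 0; 0 0 0 0; 0 0 0 0; 0 0 0 0"

```text
time_s: 44.28
tcp_pos: [0.4198, -0.3404, -0.0212]
ee_rot: [[-0.998, -0.07, 0.001], [-0.07, 0.998, -0.001], [-0.001, -0.001, -1.0]]
wrist_force: [0.2, -0.5, 0.4]
gripper_width: 0.997
gripper_force: 0.0
```

Call:
step_arm --targets "0 0 0 0; 0 0 0 0; 0 0 0 0; 0 0 0 0; 0 0 0 0; 0 0 0 0; 0 0 0 0; 0 0 0 0" --claw 5.2

```text
time_s: 44.95
tcp_pos: [0.4192, -0.3401, -0.0218]
ee_rot: [[-0.998, -0.07, -0.0], [-0.07, 0.998, 0.0], [0.0, 0.0, -1.0]]
wrist_force: [-0.8, 0.4, 1.6]
gripper_width: 0.681
gripper_force: 30.0
```

Call:
step_arm --targets "0 0 0 0; 0 0 0 0; 0 0 0 0; 0 0 0 0; 0 0 -1.5 0; 0 0 -1.5 0; 0 0 0 -6.9; 0 0 0 -6.9; 0 0 0 -6.9; 0 0 0 -6.9; 0 0 0 -6.9; 0 0 0 -6.9" --claw 8.7

```text
time_s: 45.95
tcp_pos: [0.4192, -0.3401, 0.0081]
ee_rot: [[-0.698, -0.716, -0.0], [-0.716, 0.698, 0.0], [0.0, 0.0, -1.0]]
wrist_force: [-0.7, 0.1, 0.5]
gripper_width: 1.002
gripper_force: 0.0
```

Call:
step_arm --targets "0 0 0 -6.9; 0 0 0 -6.9; 0 0 0 -6.9; 0 0 0 -6.9; 0 0 0 -6.9; 0 0 0 -6.9; 0 0 0 -6.9; 0 0 0 -0.3; 0 0 1.3 0; 0 0 1 0; 0 0 0.4 0; 0 0 0.3 0"

```text
time_s: 46.95
tcp_pos: [0.4185, -0.3399, -0.0229]
ee_rot: [[0.069, -0.998, -0.002], [-0.998, -0.069, 0.001], [-0.001, 0.002, -1.0]]
wrist_force: [0.6, 0.3, -0.0]
gripper_width: 1.003
gripper_force: 0.0
```

Call:
step_arm --targets "0 0 0 0; 0 0 0 0; 0 0 0 0; 0 0 0 0"

```text
time_s: 47.28
tcp_pos: [0.4196, -0.3403, -0.0214]
ee_rot: [[0.07, -0.998, 0.001], [-0.998, -0.07, -0.0], [0.0, -0.001, -1.0]]
wrist_force: [0.4, 0.3, -0.1]
gripper_width: 1.003
gripper_force: 0.0
```

Call:
step_arm --targets "0 0 0 0; 0 0 0 0; 0 0 0 0; 0 0 0 0; 0 0 0 0; 0 0 0 0; 0 0 0 0; 0 0 0 0; 0 0 0 0" --claw 5.2

```text
time_s: 48.03
tcp_pos: [0.4192, -0.3401, -0.0218]
ee_rot: [[0.07, -0.998, -0.0], [-0.998, -0.07, -0.0], [0.0, 0.0, -1.0]]
wrist_force: [-0.7, 0.6, 1.5]
gripper_width: 0.678
gripper_force: 30.0
```

Call:
step_arm --targets "0 0 -1 0; 0 0 -2 0; 0 0 -3 0; 0 0 -3 0; 0 0 -3 0; 0 0 -2.5 0; 0 0 0 -1.6; 0 0 0 0; 0 0 0 0; 0 0 0 0"

```text
time_s: 48.87
tcp_pos: [0.4184, -0.3397, 0.1224]
ee_rot: [[0.097, -0.995, -0.002], [-0.995, -0.097, 0.001], [-0.001, 0.002, -1.0]]
wrist_force: [0.1, -0.8, 0.6]
gripper_width: 0.68
gripper_force: 30.0
```

```bash
python3 -c "
from h import *
plan(551.1,138.5,80,-84.4); print(sense()['joints'].round(1))"
```

```text
t 48.87 pos [ 418.4 -339.7  122.4] heading -84.44 tilt [-0.0018  0.0011] F [ 0.1 -0.8  0.6] w 59.2 gf 30.0
turn -0.04 then shift cm [-46.29 -17.88   4.24]
[-21.8  17.7 -17.7  -0.  -54.7  27.4]
```

Call:
step_arm --targets "-3.56 -1.37 0 0; -3.56 -1.37 0 0; -3.56 -1.37 0 0; -3.56 -1.37 0 0; -3.56 -1.37 0 0; -3.56 -1.37 0 0; -3.56 -1.37 0 0; -3.56 -1.37 0 0; -3.56 -1.37 0 0; -3.56 -1.37 0 0; -3.56 -1.37 0 0; -3.56 -1.37 0 0"

```text
time_s: 49.87
tcp_pos: [0.5405, 0.1027, 0.122]
ee_rot: [[0.098, -0.995, -0.002], [-0.995, -0.098, -0.001], [0.001, 0.003, -1.0]]
wrist_force: [1.4, 0.4, -0.6]
gripper_width: 0.684
gripper_force: 30.0
```

Call:
step_arm --targets "-3.62 -1.36 0 0; 0 0 0 0; 0 0 1 0; 0 0 1.5 0; 0 0 0.8 0; 0 0 0.5 0; 0 0 0 0; 0 0 0 0; 0 0 0 0; 0 0 0 0; 0 0 0 0; 0 0 0 0"

```text
time_s: 50.87
tcp_pos: [0.5513, 0.1385, 0.0857]
ee_rot: [[0.098, -0.995, 0.001], [-0.995, -0.098, 0.0], [-0.0, -0.001, -1.0]]
wrist_force: [0.4, -0.5, -0.7]
gripper_width: 0.68
gripper_force: 30.0
```

```bash
python3 -c "
from h import *
plan(551.1,138.5,75.2,-84.4)"
```

```text
t 50.87 pos [551.3 138.5  85.7] heading -84.4 tilt [0.0009 0.0005] F [ 0.4 -0.5 -0.7] w 59.2 gf 30.0
turn 0.0 then shift cm [-0.    0.02  1.05]
```

Call:
step_arm --targets "0 0 0.5 0; 0 0 0.2 0; 0 0 0.1 0; 0 0 0 0; 0 0 0 0; 0 0 0 0"

```text
time_s: 51.37
tcp_pos: [0.5512, 0.1385, 0.0772]
ee_rot: [[0.098, -0.995, 0.0], [-0.995, -0.098, -0.0], [0.0, -0.0, -1.0]]
wrist_force: [-0.3, 0.4, -1.6]
gripper_width: 0.685
gripper_force: 30.0
```

Call:
step_arm --targets "0 0 0.1 0; 0 0 0 0; 0 0 0 0"

```text
time_s: 51.62
tcp_pos: [0.5511, 0.1384, 0.0761]
ee_rot: [[0.098, -0.995, -0.0], [-0.995, -0.098, -0.0], [0.0, 0.0, -1.0]]
wrist_force: [-0.4, 0.4, 0.5]
gripper_width: 0.688
gripper_force: 30.0
```

Call:
step_arm --targets "0 0 0.05 0; 0 0 0 0; 0 0 0 0"

```text
time_s: 51.87
tcp_pos: [0.5511, 0.1384, 0.0756]
ee_rot: [[0.098, -0.995, -0.0], [-0.995, -0.098, -0.0], [0.0, 0.0, -1.0]]
wrist_force: [0.5, -1.0, -1.4]
gripper_width: 0.684
gripper_force: 30.0
```

Call:
step_arm --targets "0 0 0.05 0; 0 0 0 0; 0 0 0 0"

```text
time_s: 52.12
tcp_pos: [0.5512, 0.1385, 0.0752]
ee_rot: [[0.098, -0.995, 0.0], [-0.995, -0.098, 0.0], [-0.0, -0.0, -1.0]]
wrist_force: [0.1, -0.4, 0.2]
gripper_width: 0.686
gripper_force: 30.0
```

Call:
step_arm --targets "0 0 0.04 0; 0 0 0 0; 0 0 0 0"

```text
time_s: 52.37
tcp_pos: [0.5512, 0.1385, 0.0752]
ee_rot: [[0.098, -0.995, 0.0], [-0.995, -0.098, 0.0], [0.0, -0.0, -1.0]]
wrist_force: [-0.5, 0.0, 3.6]
gripper_width: 0.685
gripper_force: 30.0
```

Call:
step_arm --targets "0 0 0 0; 0 0 0 0; 0 0 0 0; 0 0 0 0; 0 0 0 0; 0 0 -0.5 0; 0 0 -1 0; 0 0 -2 0; 0 0 -3 0; 0 0 -2 0; 0 0 0 0; 0 0 0 0" --claw 7.2

```text
time_s: 53.37
tcp_pos: [0.552, 0.1389, 0.1621]
ee_rot: [[0.098, -0.995, 0.004], [-0.995, -0.098, 0.002], [-0.002, -0.004, -1.0]]
wrist_force: [-0.2, 0.1, -1.3]
gripper_width: 0.83
gripper_force: 0.0
```

Call:
step_arm --targets "-3.3 0 0 0; -3.3 0 0 0; -3.3 0 0 0; -3.3 0 0 0; -3.3 0 0 0; -3.3 0 0 0; 0 0 0 0; 0 0 0 0; 0 0 0 0; 0 0 0 0; 0 0 0 0"

```text
time_s: 54.28
tcp_pos: [0.5318, 0.3342, 0.1597]
ee_rot: [[0.096, -0.995, -0.0], [-0.995, -0.096, -0.0], [0.0, 0.001, -1.0]]
wrist_force: [-0.1, -0.5, 0.8]
gripper_width: 0.826
gripper_force: 0.0
```

```bash
python3 - <<'E'
from h import *
plan(551.1,138.5,75.2,-84.4)
C=cap('scene');T=cap('top')
b=cv2.resize(C['frame'][145:215,235:325],(450,350),interpolation=cv2.INTER_CUBIC)
d=cv2.resize(T['frame'][180:250,195:280],(425,350),interpolation=cv2.INTER_CUBIC)
cv2.imwrite('pics/e1.png',cv2.resize(np.hstack([b,d]),(800,320)))
E
```

```text
t 54.28 pos [531.8 334.2 159.7] heading -84.48 tilt [-0.0005 -0.0004] F [-0.1 -0.5  0.8] w 71.9 gf 0.0
turn -0.08 then shift cm [ 1.967e+01 -1.000e-02  8.450e+00]
```

View pics/e1.png

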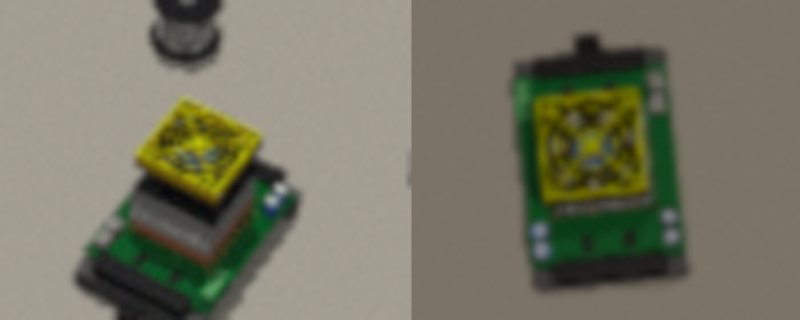

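The full stack stands: guard at (200,150) in the scene crop and (593,145) in the top crop. I'll check its centring numerically.

```bash
python3 - <<'E'
from h import *
C=cap('scene');T=cap('top')
for c,roi in((T,(236,215,25)),(C,(277,185,25))):
    print(rects(c,'yellow',.107,80,1500,25,roi,.102))
    for z in(.102,): print(proj(c,[.5511,.1385,z]))
E
```

```text
[{'px': (234.0, 211.7), 'c': array([550.1, 137.5]), 'rc': (550.0, 137.2), 'wd': (65.5, 63.3), 'ang': 5.6}]
(np.float64(233.63463270207592), np.float64(211.33160502327294))
[{'px': (277.2, 184.2), 'c': array([575.6, 154. ]), 'rc': (577.1, 155.2), 'wd': (114.3, 86.8), 'ang': 5.8}]
(np.float64(277.82861127569595), np.float64(176.64732402341411))
```

```bash
python3 -c "
from h import *
print(r.finish_job())"
```

```text
the job is handed in; nothing more can be done
None
```

The cooler is built on the processor: spreader, heatsink, fan, then guard. Each part was set down by force contact and released before I fetched the next. In the top view the guard sits within about 1 mm of centre and is square to the board. I handed the job in at about 54 s on the robot's clock.

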